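# Clip a counting-chamber carrier onto the colony counter

### The arm

A 7-joint arm with a two-finger parallel gripper is mounted at the origin on the work surface. World frame = base frame: x ahead of the robot, y to its left, z up, the work surface at z = 0. Lengths are in m, angles in rad, forces in N, time in s.
With the tool pointing down it reaches from about 0.425 to 0.925 m from the base axis. Payload 6.8 kg.
Tool frame: the origin (TCP) lies at the very end of the fingers, on their centre line; the grasp point (between the pads) lies 19 mm behind it; z points along the fingers, y is the line along which they close (so a half turn about z gives the same grasp; the last joint's range is limited). The gripper opens to 85 mm and grips with 20 to 120 N. Pads are 22 mm wide; open, the fingers measure 114 mm over their backs; the gripper's body (76 mm by 85 mm) begins 54 mm behind the grasp point. The pads swing forward as they close: fully open they stand 13 mm farther back than shut.
Start: joints at [-1.347, 0.477, 0.022, 1.555, -0.011, 1.109, -0.083], TCP at [0.22, 0.638, 0.205] pointing down, gripper open.
Joint ranges: [-2.96, 2.96], [-0.34, 2.1], [-1.41, 1.46], [0.24, 2.44], [-1.37, 4.51], [0.17, 1.92], [-2.96, 2.96]. Speed limits (rad/s): [2.39, 2.39, 3.14, 3.14, 3.14, 3.14, 3.14].

### API

Orientations are given as a unit quaternion [w, x, y, z].
In Python, from station import bot gives the robot as it stands. The module is installed in compiled form; this text tells all that it offers.
- The arm moves only by the shell command python3 -m jog 'ROWS' [OPENING] [FORCE]. ROWS is JSON, a list of rows, each a list of 4 numbers: the shift along the tool's x, y, z in cm, then the turn about the tool's z in rad. In form: [[x, y, z, spin], ...]. A call has 1 to 20 rows; each row is the pose to reach, as a shift and turn from the pose commanded when the call began, along the tool's axes at that moment; what a row does not reach only later rows make up. A row lasts 1/12 s, in which the tool goes at most 41.7 mm and 7.16 degrees, less where a joint would pass 70% of its speed; a pose out of reach is approached as far as the arm can. A call with a gripper value outside its range is refused whole. OPENING is the closure, from -1 (fully open) to 1 (shut), set as the call begins (- or left out, the last holds). The fingers move at their own pace and stop on an object; FORCE is the grip in N (left out, the last holds). Time passes only in rows, so rows that repeat a pose let the fingers close. It gives the time, the measured TCP pose, the force, the opening and the grip force at its end, in the units of the state.
- bot.get_obs(): the state, without advancing time (a new reading comes with each control period).
- bot.read_camera(name): name is "scene" or "top" or "wrist"; returns a dict with "pixels" (480x640x3 uint8, red, green, blue), "depth" (480x640 float32, m along the optical axis (not along the pixel's ray), 0 where there is no reading), "fovy" (degrees; the focal length in pixels is half the picture's height over the tangent of half this angle, whatever the lens; pixels are square), "cx", "cy" (the principal point, pixels), "pose" (4x4, takes a point from camera to world coordinates). Camera axes: x right, y down, z forward; pixel columns grow to the right and rows downward; lengths in m; the calibration is good to about 2 mm. The wrist camera is an equidistant fisheye: a pixel r from the principal point sees the ray r / f radians off the axis. A picture is of the moment at which its call begins.
- bot.hand_in(): hands the job in; it is judged then, once.
The state is a dict: "t": time; "q": joint angles; "joint_vel": joint speeds; "joint_torque": joint torques, N m; "eef_pos": TCP position; "tool_rot": TCP orientation; "contact_force": force on the tool from outside, world axes, zero at the start; "torque": the same for the moment, N m; "gripper_width": opening from 0.0 (shut) to 1.0 (fully open); "grasp_force": force on a finger pad.
Only numpy, scipy, OpenCV 4.12 (cv2) and the standard library are available. Lean on these libraries where they do the work, as an engineer would, in place of code of your own. Each camera call takes 0.05 s, during which the arm holds its last target. There are 200 camera calls.

### The job

Load the blue counting-chamber carrier into the orange colony counter: lift the spring clip by its red knob, slide the carrier, front end first, along the channel between the two rails and beneath the raised clip until you feel it firmly against the black end stop, then lower the clip and press it until its sprung foot bears on the carrier and keeps it clamped. Be gentle with the glass: neither ram the carrier into the stop nor crush it with the foot. Leave the dishes, wash bottle and marker where they stand.

Things in the scene. Friction and masses are not known exactly. Their poses are not given: they have to be found in the camera images.
- counter: Orange colony counter, fixed, 270 (x) x 200 (y) mm, flat top (deck) 50 mm above the bench. Origin: centre of its underside. Carrier slides in along +x; z up. Two dark steel rails 6 mm high form a channel 43 mm wide about y = 0, straight from x = 0 to 70 mm; from x = 0 back to x = -27 they flare to a mouth 58 mm wide. The deck reaches back to x = -130.
- stop: Black end stop across the channel, rigid, 42 mm wide and 11 mm high. Origin: on the middle of the face that the carrier's front end must touch, at deck height (70 mm ahead of the counter's origin, 50 mm up). Axes as the counter's. Push the carrier on it with 2 N or more, for a moment, but never more than 12 N.
- clip (a joint): Steel clip's angle, rad: 0 = arm level, grows as it lifts, -0.12 to 1.2. Turns about point clip_hinge (counter's y). Stiff hinge, stays where left; moving it takes 7 N at the knob (10 N if pinched hard). Starts at 0 to 0.04, too low for the carrier to pass; at 0.5 the foot is 23 mm higher. On a carrier the foot touches at 0.09, spring used up at 0; 0.03 to 0.05 clamps well.
- clip_hinge (a point): Point on the hinge line of the clip, 25 mm beyond the stop's face and 18 mm above the deck. Axes as the counter's.
- clip_knob (a point): Centre of the red knob on the clip's tip: round bar 18 mm in diameter, 24 mm long along the hinge line (counter's y); pinch its flat ends from above, fingers astride the clip's arm (14 mm wide). At clip = 0 it is 45 mm from the hinge towards -x and 18 mm above it. It may turn between the fingers as the clip swings. Axes turn with the clip.
- foot: White sprung foot under the clip's tip: round bar 10 mm in diameter, 14 mm long. Origin: its lowest point, at clip = 0 45 mm from the hinge towards -x and 14 mm below it (4 mm above the deck). It gives up to 4 mm upwards against a spring of 1.5 N/mm (6 N when used up), then is solid. It must press on the carrier with at least 1.5 N when done and never with more than 12 N.
- carrier: Loose blue carrier plate with a glass counting chamber, 95 (x) x 40 (y) x 8 mm thick, about 80 g, lying flat on the bench to the left or right of the counter. Origin: centre of its underside. Its front end is +x; a grip tab stands on it near the rear.
- carrier_front (a point): Middle of the carrier's front end, at its underside (47.5 mm ahead of the origin).
- carrier_tab (a point): Middle of the carrier's upright grip tab, 30 mm behind the carrier's origin and 22 mm above its underside. The tab is 26 mm long (x), 14 mm wide (y) and rises from 8 to 36 mm above the underside. Pinch it across its width, fingertips above the rails.
- dishes: Bystander: stack of three red culture dishes, 90 mm in diameter, 44 mm high, on the other side of the counter from the carrier. Origin: centre of its underside.
- wash_bottle: Bystander: white wash bottle with a red cap, 60 mm in diameter, 140 mm high, beyond the counter. Origin: centre of its underside.
- marker: Bystander: black and blue marker pen, 120 x 14 x 14 mm, lying on the bench beyond the counter. Origin: centre of its underside.
Things that resemble listed ones, but are neither listed nor needed, are in the scene too. Of the things like the carrier, leave any that is pink; of the rest the smaller one is meant.

How it is judged:
By the outcome, as a careful person would: the job done as asked, in the order asked, and still so for the second after the job is handed in, with the robot touching nothing.
It also fails if it takes over 72 s, if anything falls off the work surface, if the arm or the gripper's body presses on something with over 40 N, if the wrist force passes 120 N, or if a joint passes its speed limit or range.

## Working session

There is one attempt and no reset: what is moved stays moved. The work goes in short steps, Python scripts to look and compute and a shell command to move; the robot and the scene stay as the last step left them, time stands still between calls to the robot, and variables do not carry over. Pictures are saved under pics/ and viewed, at most 10 in all, crops included, and the job is handed in when it is done.

```bash
mkdir -p pics; cat > h.py <<'E'
import numpy as np, cv2, pickle
from station import bot
def snap(name,tag):
    c=bot.read_camera(name); pickle.dump(c,open(f'pics/{tag}.pkl','wb'))
    cv2.imwrite(f'pics/{tag}.png',c['pixels'][...,::-1]); return c
def load(tag): return pickle.load(open(f'pics/{tag}.pkl','rb'))
def f(c): return 240/np.tan(np.radians(c['fovy'])/2)
def ray(c,u,v,fish=False):
    x,y=(u-c['cx'])/f(c),(v-c['cy'])/f(c)
    if fish:
        r=np.hypot(x,y); s=np.sinc(r/np.pi); d=np.array([x*s,y*s,np.cos(r)])
    else: d=np.array([x,y,1.])
    P=np.array(c['pose']); return P[:3,3],P[:3,:3]@d
def atz(c,u,v,z,fish=False):
    o,d=ray(c,u,v,fish); return o+d*(z-o[2])/d[2]
def dep(c,u,v):
    o,d=ray(c,u,v); return o+d*c['depth'][int(v),int(u)]
def cloud(c):
    v,u=np.mgrid[:480,:640]; x,y=(u-c['cx'])/f(c),(v-c['cy'])/f(c)
    P=np.array(c['pose']); d=np.stack([x,y,np.ones_like(x)],-1)@P[:3,:3].T
    return P[:3,3]+d*c['depth'][...,None]
E
python3 - <<'E'
from h import *
for n in ['top','scene']:
    c=snap(n,n+'0'); print(n,c['fovy'],np.round(c['pose'],3).tolist())
print(bot.get_obs())
E
```

```text
top 44.51452489983708 [[-0.003, -0.995, 0.096, 0.438], [-1.0, 0.001, -0.02, 0.071], [0.02, -0.096, -0.995, 1.4], [0.0, 0.0, 0.0, 1.0]]
scene 46.890085740795556 [[-0.174, 0.738, -0.652, 1.387], [0.985, 0.121, -0.125, 0.197], [-0.013, -0.664, -0.748, 1.012], [0.0, 0.0, 0.0, 1.0]]
{'t': 0.1, 'q': array([-1.34709929,  0.47772661,  0.02235301,  1.55632993, -0.01147406,
        1.10929615, -0.08310654]), 'joint_vel': array([-0.00036983, -0.0017914 ,  0.00098905, -0.00057677, -0.00078441,
       -0.0016991 , -0.00095158]), 'joint_torque': array([ 4.61254822e-03, -5.97755349e+01,  1.61378793e+00, -2.81950843e+01,
        1.28964198e-02,  4.97551955e-03, -2.27175292e-05]), 'eef_pos': array([0.21971892, 0.6376425 , 0.20442659]), 'tool_rot': array([-6.19448005e-05,  1.65130591e-01,  9.86271374e-01, -8.13498466e-04]), 'contact_force': array([1.25518818, 0.08277782, 0.58128287]), 'torque': array([-0.01976129,  0.00533049,  0.01034328]), 'grasp_force': 0.0, 'gripper_width': 0.997762164115918}
```

View pics/top0.png

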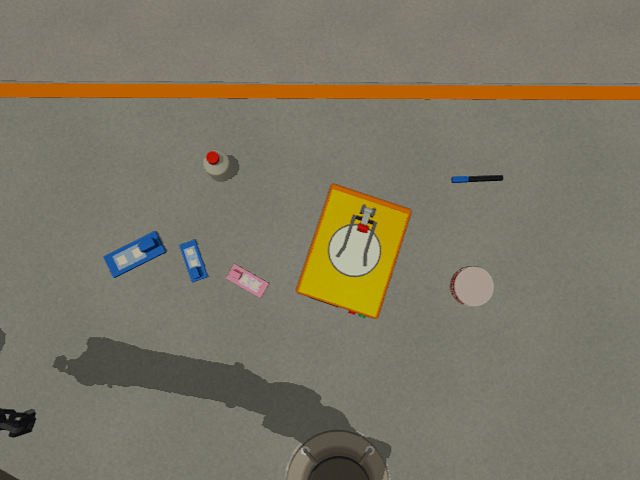

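View pics/scene0.png

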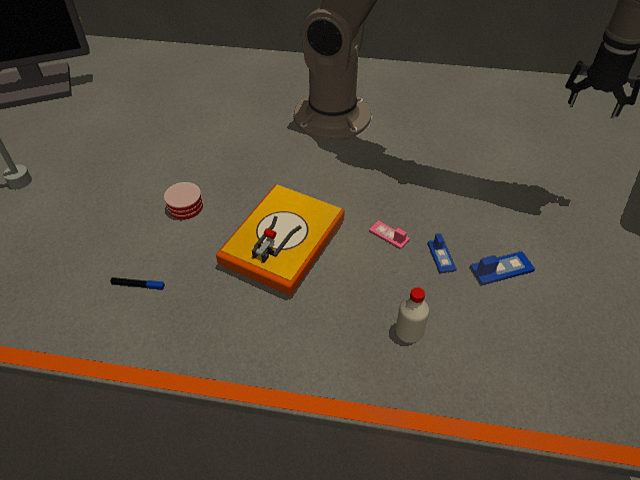

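Top view: the small blue carrier is at (193,261) with its tab at (190,245). The counter centre is near (354,250) and the red knob at (363,228). The larger blue carrier at (135,254) and the pink one are decoys.

```bash
python3 - <<'E'
from h import *
c=load('top0'); s=load('scene0')
def blk(c,u0,v0,u1,v1): return cv2.resize(c['pixels'][v0:v1,u0:u1,::-1],(400,300),interpolation=cv2.INTER_CUBIC)
im=np.vstack([np.hstack([blk(c,325,195,405,255),blk(c,165,235,229,283)]),np.hstack([blk(s,235,210,323,276),blk(s,410,225,474,273)])])
cv2.imwrite('pics/crop1.png',im)
for n,k in (('top',c),('scene',s)):
    W=cloud(k); hsv=cv2.cvtColor(k['pixels'],cv2.COLOR_RGB2HSV); H,S,V=[hsv[...,i].astype(int) for i in range(3)]
    # deck
    m=(H>8)&(H<35)&(S>120)&(abs(W[...,2]-.05)<.008)&(abs(W[...,1])<.25)
    P=W[m]; r=cv2.minAreaRect(P[:,:2].astype(np.float32)); print(n,'deck z',np.median(P[:,2]).round(4),r)
    box=(slice(240,285),slice(175,212)) if n=='top' else (slice(228,276),slice(424,460))
    mm=np.zeros(H.shape,bool); mm[box]=True
    b=mm&(H>95)&(H<130)&(S>100)
    for lo,hi in((.004,.014),(.028,.045)):
        P=W[b&(W[...,2]>lo)&(W[...,2]<hi)]
        if len(P)>5: print(' blue',lo,len(P),np.median(P[:,2]).round(4),cv2.minAreaRect(P[:,:2].astype(np.float32)))
    r=((H<6)|(H>174))&(S>150)&(W[...,2]>.06)&(W[...,2]<.12)&(abs(W[...,1])<.25)
    P=W[r]; print(' knob',len(P),P.mean(0).round(4),P.max(0).round(4),P.min(0).round(4))
E
```

```text
top deck z 0.0504 ((0.5311487913131714, -0.041158825159072876), (0.198515847325325, 0.26941731572151184), 71.4766616821289)
 blue 0.004 321 0.0089 ((0.5099179744720459, 0.33694761991500854), (0.09448184072971344, 0.03987307846546173), 19.557872772216797)
 blue 0.028 71 0.0364 ((0.4818888008594513, 0.32800260186195374), (0.02515784278512001, 0.01456496398895979), 20.37485122680664)
 knob 73 [ 0.5776 -0.0565  0.0948] [ 0.5866 -0.0448  0.1029] [ 0.5681 -0.0673  0.0865]
scene deck z 0.0494 ((0.3832396864891052, 0.010097473859786987), (0.2021796703338623, 0.5864233374595642), 71.49983215332031)
 blue 0.004 286 0.0076 ((0.5117355585098267, 0.33859044313430786), (0.09622582048177719, 0.040849022567272186), 19.540695190429688)
 blue 0.028 64 0.0341 ((0.48335376381874084, 0.32804733514785767), (0.025125818327069283, 0.016458576545119286), 23.39198875427246)
 knob 87 [ 0.5834 -0.0548  0.0911] [ 0.5988 -0.0421  0.0999] [ 0.5743 -0.0779  0.0605]
```

View pics/crop1.png

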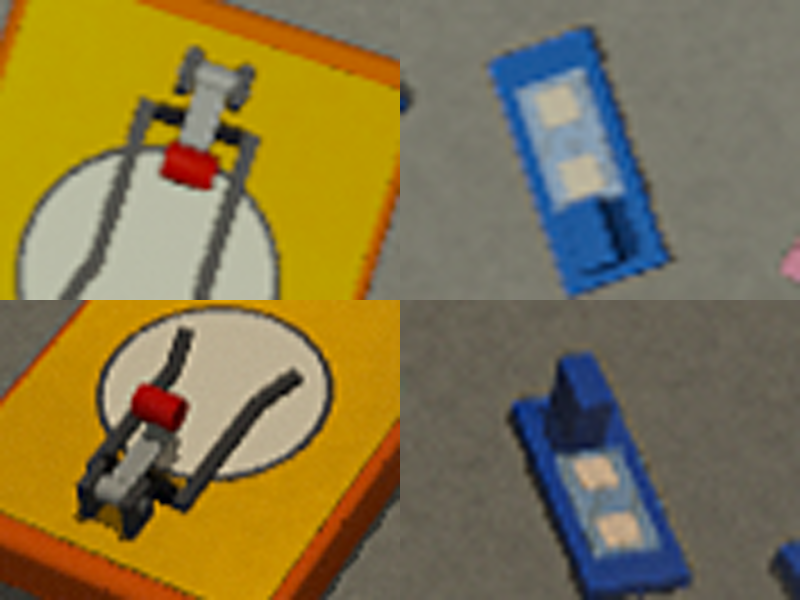

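The enlarged crops agree with the measurements. The deck is at z≈0.050 with yaw −18.5°, and the knob's position matches the prediction to about 1 mm. The carrier is at (0.511, 0.338) with yaw 19.5° and its tab at the rear. The start orientation already suits the knob, so I go above it first.

```bash
cat >> h.py <<'E'
from scipy.spatial.transform import Rotation as Ro
def st(): 
    o=bot.get_obs(); R=Ro.from_quat(np.roll(o['tool_rot'],-1)).as_matrix(); return o,R
YC=-18.5; CO=np.array([.5311,-.0412,0])
def c2w(x,y,z): 
    a=np.radians(YC); return CO+[x*np.cos(a)-y*np.sin(a),x*np.sin(a)+y*np.cos(a),z]
def w2c(p):
    a=np.radians(YC); d=np.array(p)-CO; return np.array([d[0]*np.cos(a)+d[1]*np.sin(a),-d[0]*np.sin(a)+d[1]*np.cos(a),d[2]])
def go(p,yaw_y=None):
    "shift in tool cm and spin for tool y at yaw_y deg"
    o,R=st(); d=R.T@(np.array(p)-o['eef_pos'])*100
    y=np.degrees(np.arctan2(R[1,1],R[0,1])); s=0 if yaw_y is None else np.radians((y-yaw_y+90)%180-90)
    print('tcp',o['eef_pos'].round(4),'inC',(w2c(o['eef_pos'])*1e3).round(1),'yaw_y',y.round(2),'shift',d.round(2),'spin',s.round(3),'t',o['t'],'F',o['contact_force'].round(2),'w',o['gripper_width'],'g',o['grasp_force'])
E
python3 -c "
from h import *
go(c2w(.050,0,.18),71.5)"
```

```text
tcp [0.2197 0.6376 0.2044] inC [-510.7  545.   204.4] yaw_y 70.99 shift [-56.55 -53.99   2.54] spin -0.009 t 0.1 F [1.26 0.08 0.58] w 0.997762164115918 g 0.0
```

```bash
python3 -m jog '[[-30,-28,0,0],[-56.5,-54,2.5,-0.009],[-56.5,-54,2.5,-0.009],[-56.5,-54,2.5,-0.009],[-56.5,-54,2.5,-0.009],[-56.5,-54,2.5,-0.009],[-56.5,-54,2.5,-0.009],[-56.5,-54,2.5,-0.009],[-56.5,-54,2.5,-0.009],[-56.5,-54,2.5,-0.009],[-56.5,-54,2.5,-0.009],[-56.5,-54,2.5,-0.009],[-56.5,-54,2.5,-0.009],[-56.5,-54,2.5,-0.009],[-56.5,-54,2.5,-0.009],[-56.5,-54,2.5,-0.009],[-56.5,-54,2.5,-0.009],[-56.5,-54,2.5,-0.009],[-56.5,-54,2.5,-0.009],[-56.5,-54,2.5,-0.009]]' -1 30
python3 - <<'E'
from h import *
go(c2w(.050,0,.18),71.5)
E
```

```text
t: 1.77
eef_pos: [0.5796, -0.0647, 0.1802]
tool_rot: [0.001, 0.165, 0.986, -0.002]
contact_force: [-0.8, -0.4, 0.1]
gripper_width: 1.0
grasp_force: 0.0
tcp [ 0.5796 -0.0647  0.1802] inC [ 53.4  -6.9 180.2] yaw_y 70.97 shift [0.35 0.68 0.01] spin -0.009 t 1.7667 F [-0.76 -0.37  0.12] w 0.999920749732668 g 0.0
```

```bash
python3 -m jog '[[0,0,0,0],[0,0,0,0],[0,0,0,0]]' >/dev/null
python3 - <<'E'
from h import *
c=snap('wrist','w1'); print(c['fovy'],c['cx'],c['cy'])
go(c2w(.050,0,.18),71.5)
P=np.array(c['pose']);print(P.round(3).tolist())
# predicted pixel of some counter points
def proj(p):
    q=P[:3,:3].T@(p-P[:3,3]); th=np.arctan2(np.hypot(q[0],q[1]),q[2]); n=np.hypot(q[0],q[1]); return (f(c)*th*q[:2]/n+[c['cx'],c['cy']]).round(1)
for k in [(.05,0,.086),(.05,.012,.086),(.05,-.012,.086),(.07,.0215,.056),(.07,-.0215,.056),(0,.0215,.056),(0,-.0215,.056),(-.135,.1,.05),(-.135,-.1,.05)]: print(k,proj(c2w(*k)))
E
```

```text
65.70646984690485 313.5947829720052 241.59826773119136
tcp [ 0.5777 -0.0545  0.1801] inC [ 48.4   2.2 180.1] yaw_y 71.65 shift [-0.16 -0.22  0.01] spin 0.003 t 2.0667 F [ 0.09 -0.54  0.5 ] w 1.0073320098659668 g 0.0
[[0.316, 0.915, 0.251, 0.512], [0.949, -0.305, -0.083, -0.033], [0.001, 0.264, -0.964, 0.349], [0.0, 0.0, 0.0, 1.0]]
(0.05, 0, 0.086) [311.1 239.7]
(0.05, 0.012, 0.086) [327.4 239.7]
(0.05, -0.012, 0.086) [294.7 239.7]
(0.07, 0.0215, 0.056) [337.3 253.7]
(0.07, -0.0215, 0.056) [285.3 253.6]
(0, 0.0215, 0.056) [338.7 168.4]
(0, -0.0215, 0.056) [284.  168.4]
(-0.135, 0.1, 0.05) [432.1  13.9]
(-0.135, -0.1, 0.05) [191.6  14. ]
```

View pics/w1.png

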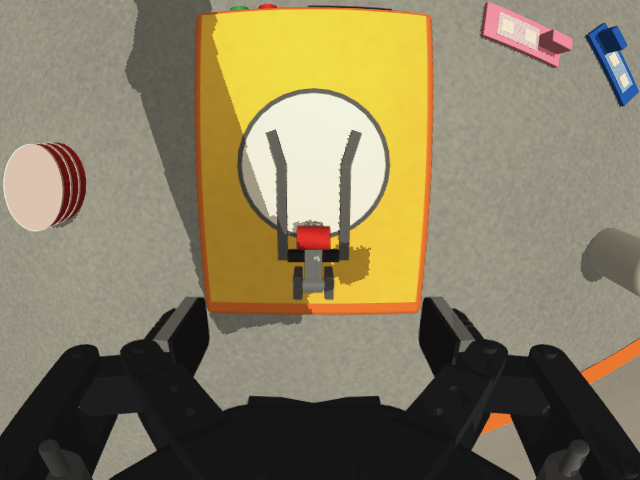

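Wrist view: the knob is centred at (313.5,238) against a predicted (311,240). The rails' midline at column 313.5 is about 2 mm toward +y of my estimate, and the yaw agrees. I descend and triangulate from a second place.

```bash
python3 -m jog '[[-0.1,-0.05,3,0],[-0.1,-0.05,6,0],[-0.1,-0.05,6,0],[-0.1,-0.05,6,0],[-0.1,-0.05,6,0],[-0.1,-0.05,6,0]]'
cat >> h.py <<'E'
def redc(c):
    hsv=cv2.cvtColor(c['pixels'],cv2.COLOR_RGB2HSV); H,S,V=[hsv[...,i].astype(int) for i in range(3)]
    m=(((H<5)|(H>175))&(S>170)&(V>80)).astype(np.uint8); n,l,s,ce=cv2.connectedComponentsWithStats(m)
    return [(s[i].tolist(),ce[i].round(1).tolist()) for i in range(1,n) if s[i][4]>80 and 200<ce[i][0]<420 and 100<ce[i][1]<400]
def tri(L):
    A=np.zeros((3,3));b=np.zeros(3)
    for c,u,v in L:
        o,d=ray(c,u,v,True); d/=np.linalg.norm(d); M=np.eye(3)-np.outer(d,d); A+=M;b+=M@o
    return np.linalg.solve(A,b)
E
python3 - <<'E'
from h import *
c=snap('wrist','w2'); a=load('w1')
go(c2w(.05,0,.067),71.5)
ra,rb=redc(a),redc(c); print(ra,rb)
p=tri([(a,*ra[0][1]),(c,*rb[0][1])]); print(p,w2c(p)*1e3)
for k,q in ((a,ra),(c,rb)): print(w2c(atz(k,*q[0][1],.088,True))*1e3)
E
```

```text
t: 2.57
eef_pos: [0.5802, -0.0569, 0.1222]
tool_rot: [0.001, 0.16, 0.987, 0.0]
contact_force: [-0.6, 0.6, -0.2]
gripper_width: 0.996
grasp_force: 0.0
tcp [ 0.5802 -0.057   0.1221] inC [ 51.6   0.6 122.1] yaw_y 71.53 shift [ 0.17 -0.06  5.51] spin 0.0 t 2.6167 F [ 0.65 -0.78 -0.04] w 0.997482816131877 g 0.0
[([297, 226, 33, 24, 760], [313.1, 237.8])] [([294, 243, 43, 30, 1245], [315.2, 257.6])]
[ 0.57764691 -0.05524273  0.0858346 ] [48.5973645   1.45249728 85.83459746]
[48.0231003   1.49381322 88.        ]
[47.89718029  1.39964039 88.        ]
```

View pics/w2.png

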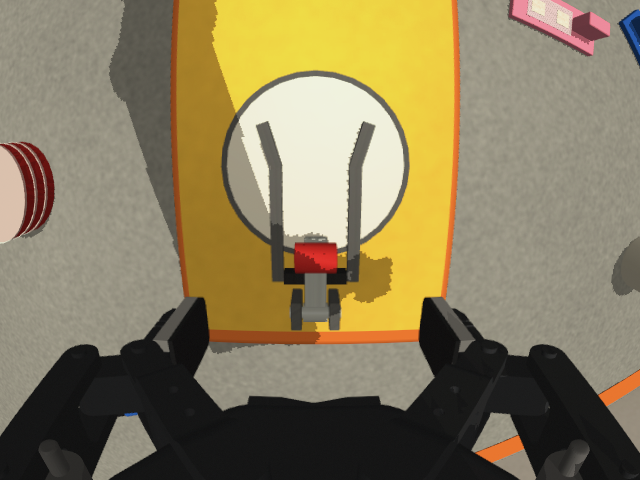

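Second wrist view: the knob is at (315,258), centred between the rails (282 and 349). Triangulated height is 0.0858, against 0.086 expected. I correct the frame by (−1, +1.45) mm and descend.

```bash
sed -i 's/^CO=.*//; s/^YC=-18.5;.*/YC=-18.5; CO=np.array([.53061,-.03951,0])/' h.py
python3 -c "
from h import *
go(c2w(.050,0,.0655),71.5)"
```

```text
tcp [ 0.5802 -0.057   0.1221] inC [ 52.6  -0.9 122.1] yaw_y 71.53 shift [0.27 0.08 5.66] spin 0.0 t 2.6167 F [ 0.65 -0.78 -0.04] w 0.997482816131877 g 0.0
```

```bash
python3 -m jog '[[0.2,0,2,0],[0.2,0,3.5,0],[0.2,0,3.5,0],[0.2,0,3.5,0],[0.2,0,3.5,0]]' -0.2
python3 -c "
from h import *
go(c2w(.050,0,.0655),71.5)
c=snap('wrist','w3');r=redc(c);print(r,w2c(atz(c,*r[0][1],.0865,True)))
go(c2w(.050,0,.0655),71.5)"
```

```text
t: 3.03
eef_pos: [0.578, -0.0567, 0.0867]
tool_rot: [0.001, 0.161, 0.987, 0.0]
contact_force: [0.3, -0.1, -0.3]
gripper_width: 0.597
grasp_force: 0.0
tcp [ 0.578  -0.0567  0.0867] inC [50.4 -1.2 86.7] yaw_y 71.5 shift [0.05 0.12 2.12] spin -0.0 t 3.0333 F [ 0.33 -0.14 -0.27] w 0.5972975592901554 g 0.0
[([292, 267, 51, 36, 1763], [316.7, 284.2])] [4.93854597e-02 1.61872188e-05 8.65000000e-02]
tcp [ 0.5782 -0.0567  0.0868] inC [50.5 -1.2 86.8] yaw_y 71.5 shift [0.06 0.12 2.13] spin -0.0 t 3.0833 F [-0.25 -0.47  1.09] w 0.5990898547461039 g 0.0
```

Consistent. I descend and pinch.

```bash
python3 -m jog '[[0.06,0.12,1,0],[0.06,0.12,2.1,0],[0.06,0.12,2.1,0],[0.06,0.12,2.1,0],[0.06,0.12,2.1,0]]' && python3 -m jog '[[0,0,0,0],[0,0,0,0],[0,0,0,0],[0,0,0,0],[0,0,0,0],[0,0,0,0]]' 1 30
python3 -c "
from h import *
go(c2w(.050,0,.0655),71.5)"
```

```text
t: 3.5
eef_pos: [0.5767, -0.0553, 0.064]
tool_rot: [-0.0, 0.161, 0.987, -0.0]
contact_force: [-0.3, 0.6, -0.9]
gripper_width: 0.6
grasp_force: 0.0
t: 4.0
eef_pos: [0.5772, -0.0549, 0.0647]
tool_rot: [0.0, 0.161, 0.987, 0.0]
contact_force: [0.2, 2.2, 3.3]
gripper_width: 0.265
grasp_force: 29.9
tcp [ 0.5772 -0.0549  0.0647] inC [49.   0.2 64.7] yaw_y 71.52 shift [-0.1  -0.02 -0.08] spin 0.0 t 4.0 F [0.2  2.18 3.3 ] w 0.2647048342209104 g 29.881888031959534
```

```bash
python3 -m jog '[[-0.1,0,-0.22,0],[-0.2,0,-0.44,0],[-0.32,0,-0.65,0],[-0.45,0,-0.86,0],[-0.59,0,-1.06,0],[-0.73,0,-1.25,0],[-0.9,0,-1.43,0],[-1.06,0,-1.61,0],[-1.23,0,-1.78,0],[-1.41,0,-1.94,0],[-1.6,0,-2.09,0],[-1.8,0,-2.23,0],[-1.8,0,-2.23,0],[-1.8,0,-2.23,0]]'
python3 -c "
from h import *
c=snap('wrist','w4');r=redc(c);print(r)
go(c2w(.068,0,.088),71.5)"
```

```text
t: 5.17
eef_pos: [0.5939, -0.0607, 0.0868]
tool_rot: [-0.0, 0.161, 0.987, 0.0]
contact_force: [1.4, 2.9, -12.4]
gripper_width: 0.248
grasp_force: 29.8
[([286, 276, 57, 40, 2086], [313.7, 295.1])]
tcp [ 0.5938 -0.0607  0.0868] inC [66.7 -0.  86.8] yaw_y 71.51 shift [-0.13  0.   -0.12] spin 0.0 t 5.2167 F [  1.79   3.95 -11.05] w 0.2446461301188684 g 29.86981362104416
```

```bash
python3 -m jog '[[0,0,0,0],[0,0,0,0],[0,0,0,0],[0,0,0,0],[0,0,-3,0],[0,0,-6,0],[0,0,-9,0],[0,0,-9,0],[0,0,-9,0],[0,0,-9,0]]' -0.3
python3 - <<'E'
from h import *
c=snap('wrist','w5');r=redc(c);print(r)
print(w2c(atz(c,*r[0][1],.107,True))*1e3, w2c(atz(c,*r[0][1],.1083,True))*1e3)
t=snap('top','t5');W=cloud(t);hsv=cv2.cvtColor(t['pixels'],cv2.COLOR_RGB2HSV);H,S=hsv[...,0],hsv[...,1]
m=((H<6)|(H>174))&(S>150)&(W[...,2]>.06)&(W[...,2]<.13)&(abs(W[...,1])<.12); print(m.sum(), W[m].mean(0) if m.any() else 0)
go(c2w(.068,0,.088),71.5)
# tab target, TCP: grasp 24mm above underside -> z=.024-.019
a=np.radians(19.55); ta=np.array([.4826,.3277,.15]); go(ta,109.55)
E
```

```text
t: 6.05
eef_pos: [0.5938, -0.0612, 0.1767]
tool_rot: [0.0, 0.161, 0.987, 0.0]
contact_force: [-0.1, -0.4, -0.8]
gripper_width: 0.649
grasp_force: 0.0
[([296, 229, 38, 26, 921], [314.9, 241.0])]
[ 62.92677315   0.12558256 107.        ] [ 62.57040685   0.12094122 108.3       ]
0 0
tcp [ 0.5931 -0.061   0.1756] inC [ 66.1  -0.5 175.6] yaw_y 71.5 shift [-0.2   0.06  8.76] spin -0.0 t 6.15 F [-0.94  0.82 -0.34] w 0.6508347120085465 g 0.0
tcp [ 0.5931 -0.061   0.1756] inC [ 66.1  -0.5 175.6] yaw_y 71.5 shift [22.81 33.35  2.58] spin -0.664 t 6.15 F [-0.94  0.82 -0.34] w 0.6508347120085465 g 0.0
```

View pics/w5.png

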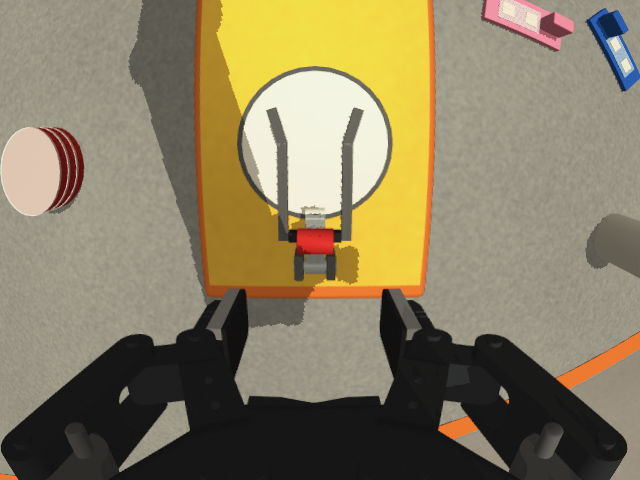

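The clip is up, with the foot showing clear at (314,218). Next I go to the carrier.

```bash
python3 -m jog '[[22.8,33.3,2.5,-0.664],[22.8,33.3,2.5,-0.664],[22.8,33.3,2.5,-0.664],[22.8,33.3,2.5,-0.664],[22.8,33.3,2.5,-0.664],[22.8,33.3,2.5,-0.664],[22.8,33.3,2.5,-0.664],[22.8,33.3,2.5,-0.664],[22.8,33.3,2.5,-0.664],[22.8,33.3,2.5,-0.664],[22.8,33.3,2.5,-0.664],[22.8,33.3,2.5,-0.664],[22.8,33.3,2.5,-0.664],[22.8,33.3,2.5,-0.664],[22.8,33.3,2.5,-0.664],[22.8,33.3,2.5,-0.664]]' -0.3
python3 - <<'E'
from h import *
c=snap('wrist','w6'); P=np.array(c['pose'])
go(np.array([.4826,.3277,.006]),109.55)
def proj(p):
    q=P[:3,:3].T@(p-P[:3,3]); n=np.hypot(q[0],q[1]); th=np.arctan2(n,q[2]); return (f(c)*th*q[:2]/n+[c['cx'],c['cy']]).round(1)
a=np.radians(19.55); C=np.array([.5112,.3377,0])
for k in [(-.0475,.02,.008),(-.0475,-.02,.008),(.0475,.02,.008),(.0475,-.02,.008),(-.043,.007,.036),(-.043,-.007,.036),(-.017,.007,.036),(-.017,-.007,.036)]:
    print(k,proj(C+[k[0]*np.cos(a)-k[1]*np.sin(a),k[0]*np.sin(a)+k[1]*np.cos(a),k[2]]))
E
```

```text
t: 7.48
eef_pos: [0.484, 0.3258, 0.1516]
tool_rot: [0.0, -0.169, 0.986, -0.0]
contact_force: [0.9, -0.0, -0.1]
gripper_width: 0.656
grasp_force: 0.0
tcp [0.4839 0.3261 0.1517] inC [-160.3  331.9  151.7] yaw_y 109.44 shift [ 0.07  0.2  14.57] spin -0.002 t 7.5333 F [ 0.55  1.08 -0.44] w 0.6499876987495449 g 0.0
(-0.0475, 0.02, 0.008) [338.3 201.9]
(-0.0475, -0.02, 0.008) [291.4 202. ]
(0.0475, 0.02, 0.008) [336.7 304.1]
(0.0475, -0.02, 0.008) [293.4 304.2]
(-0.043, 0.007, 0.036) [324.  213.3]
(-0.043, -0.007, 0.036) [306.  213.4]
(-0.017, 0.007, 0.036) [323.9 245.4]
(-0.017, -0.007, 0.036) [306.3 245.5]
```

View pics/w6.png

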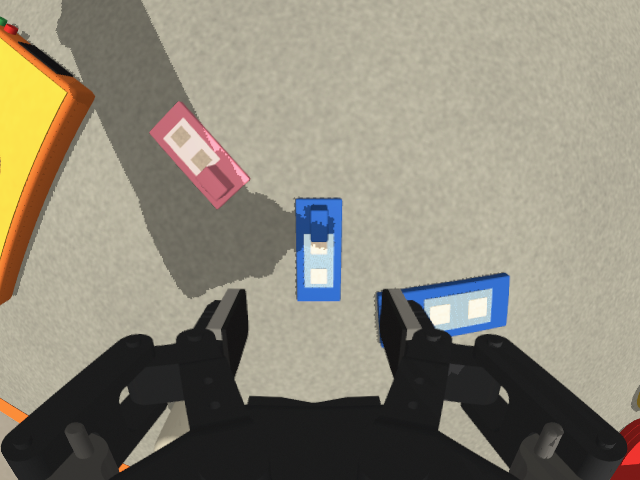

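The carrier shows at columns 296–342 and rows 199–300, with the tab near (319.5,224). That is about 4 px right of and 3.5 px above the prediction. I descend and measure again.

```bash
python3 -m jog '[[0.35,0.5,4,0],[0.35,0.5,8,0],[0.35,0.5,8,0],[0.35,0.5,8,0],[0.35,0.5,8,0],[0.35,0.5,8,0]]' 0.1
python3 - <<'E'
from h import *
c=snap('wrist','w7'); a=load('w6')
go(np.array([.4786,.3300,.006]),109.55)
def meas(k):
    hsv=cv2.cvtColor(k['pixels'],cv2.COLOR_RGB2HSV); H,S=hsv[...,0],hsv[...,1]
    m=((H>95)&(H<125)&(S>90)).astype(np.uint8); m=cv2.morphologyEx(m,cv2.MORPH_CLOSE,np.ones((9,9)))
    n,l,s,ce=cv2.connectedComponentsWithStats(m); i=l[int(k['cy'])+5,318] 
    i=i or max(range(1,n),key=lambda j:s[j][4]*(abs(ce[j][0]-318)<40)); r=cv2.minAreaRect(np.argwhere(l==i)[:,::-1].astype(np.float32)); print(s[i],r); return cv2.boxPoints(r)
ba,bc=meas(a),meas(c)
ba=np.array(sorted(ba.tolist(),key=lambda p:(p[1]>250 if 0 else p[1])));bc=np.array(sorted(bc.tolist(),key=lambda p:p[1]))
for L,k in((ba,a),(bc,c)):
    Q=[atz(k,*p,.008,True) for p in L]; print(np.round(Q,4).tolist(),np.mean(Q,0).round(4))
cv2.imwrite('pics/w7c.png',cv2.resize(c['pixels'][150:390,180:460,::-1],(700,600),interpolation=cv2.INTER_CUBIC))
E
```

```text
t: 8.03
eef_pos: [0.4802, 0.3316, 0.0741]
tool_rot: [0.002, -0.169, 0.986, 0.001]
contact_force: [0.2, 0.1, 0.7]
gripper_width: 0.451
grasp_force: 0.0
tcp [0.4801 0.3316 0.0741] inC [-165.7  335.9   74.1] yaw_y 109.51 shift [ 0.22 -0.11  6.81] spin -0.001 t 8.0833 F [ 0.22  0.24 -0.07] w 0.4513084999119894 g 0.0
[ 296  198   46  103 3335] ((318.5, 249.0), (102.0, 45.0), 90.0)
[ 279  218   61  128 5495] ((309.0, 281.5), (127.0, 60.0), 90.0)
[[0.4686, 0.3056, 0.008], [0.4559, 0.3416, 0.008], [0.5441, 0.3748, 0.008], [0.5578, 0.3356, 0.008]] [0.5066 0.3394 0.008 ]
[[0.4686, 0.3049, 0.008], [0.4557, 0.3415, 0.008], [0.5441, 0.3751, 0.008], [0.5588, 0.3336, 0.008]] [0.5068 0.3388 0.008 ]
```

View pics/w7c.png

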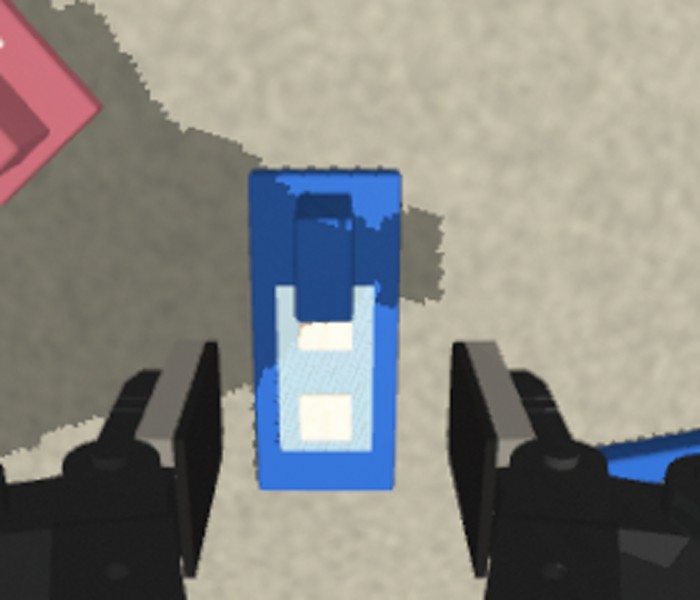

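The tab's top face is centred at crop (324,270), which is pixel (309.6,258). The finger centre line is at column 314.

```bash
python3 - <<'E'
from h import *
c=load('w7'); p=atz(c,309.6,258,.036,True); q=atz(load('w6'),319.5,225.5,.036,True);print(p,q)
g=(p+np.array([.4784,.3291,0]))/2; print(g); g[2]=.003; go(g,109.5)
E
```

```text
[0.47889164 0.32976215 0.036     ] [0.47866061 0.32987451 0.036     ]
[0.47864582 0.32943107 0.018     ]
tcp [0.4801 0.3316 0.0741] inC [-165.7  335.9   74.1] yaw_y 109.51 shift [ 0.23 -0.17  7.11] spin 0.0 t 8.0833 F [ 0.22  0.24 -0.07] w 0.4513084999119894 g 0.0
```

```bash
python3 -m jog '[[0.2,-0.17,3,0],[0.2,-0.17,5,0],[0.2,-0.17,6,0],[0.2,-0.17,6,0],[0.2,-0.17,6,0],[0.2,-0.17,6,0]]' && python3 -m jog '[[0,0,0,0],[0,0,0,0],[0,0,0,0],[0,0,0,0],[0,0,0,0],[0,0,0,0],[0,0,0,0]]' 1 40
python3 -c "
from h import *
go([.4786,.3294,.014],109.5)"
```

```text
t: 8.58
eef_pos: [0.4782, 0.3292, 0.0132]
tool_rot: [0.001, -0.17, 0.985, 0.001]
contact_force: [0.2, 0.3, 0.6]
gripper_width: 0.448
grasp_force: 0.0
t: 9.17
eef_pos: [0.477, 0.3284, 0.0116]
tool_rot: [-0.0, -0.17, 0.985, -0.0]
contact_force: [0.1, -0.5, -0.9]
gripper_width: 0.003
grasp_force: 0.0
tcp [0.477  0.3284 0.0116] inC [-167.6  331.9   11.6] yaw_y 109.55 shift [-0.18  0.04 -0.24] spin 0.001 t 9.1667 F [ 0.14 -0.5  -0.87] w 0.003238477153257366 g 0.0
```

The gripper closed fully without the tab between the pads, so I look before doing anything else.

```bash
python3 - <<'E'
from h import *
c=snap('wrist','w8')
cv2.imwrite('pics/w8c.png',cv2.resize(c['pixels'][180:420,180:460,::-1],(700,600),interpolation=cv2.INTER_CUBIC))
E
```

```text
(no output)
```

View pics/w8c.png

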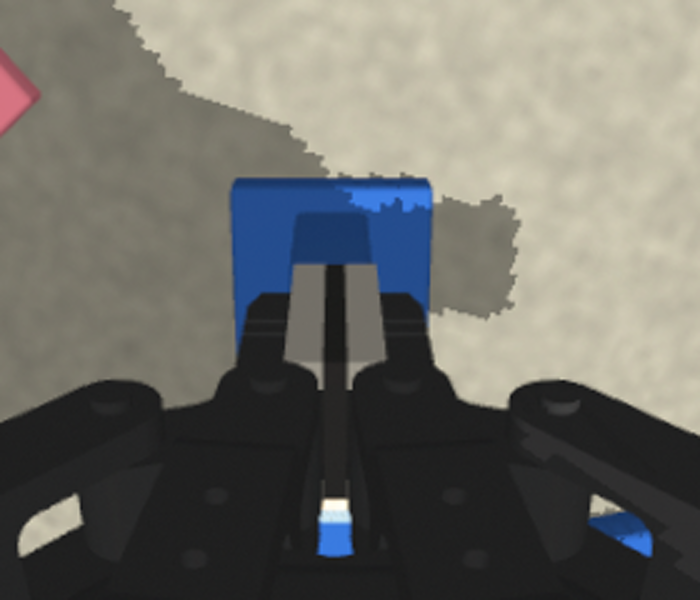

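```bash
python3 - <<'E'
from h import *
c=load('w8'); P=np.array(c['pose']); print(P[:3,3], bot.get_obs()['contact_force'])
def proj(p):
    q=P[:3,:3].T@(p-P[:3,3]); n=np.hypot(q[0],q[1]); th=np.arctan2(n,q[2]); v=f(c)*th*q[:2]/n+[c['cx'],c['cy']]; return ((v-[180,180])*2.5).round(0)
o,R=st()
for n,k in [('tip rear',(.011,0,0)),('tip fr',(-.011,0,0)),('z+19 rear',(.011,0,-.019)),('z+30 rear',(.011,0,-.03)),('z+40',(.011,0,-.04))]: print(n,proj(o['eef_pos']+R@np.array(k)))
a=np.radians(19.5)
for C in ([.5068,.3391,0],):
  for k in [(-.0475,.02,.008),(-.0475,-.02,.008),(.0475,.02,.008),(.0475,-.02,.008),(-.043,.007,.008),(-.043,.007,.036),(-.043,-.007,.036),(-.017,.007,.036)]:
    print(k,proj(np.array(C)+[k[0]*np.cos(a)-k[1]*np.sin(a),k[0]*np.sin(a)+k[1]*np.cos(a),k[2]]))
E
```

```text
[0.41176278 0.3062464  0.18038026] [-0.20418614 -0.26859096 -0.09434904]
tip rear [329. 211.]
tip fr [329. 315.]
z+19 rear [328. 247.]
z+30 rear [328. 271.]
z+40 [328. 297.]
(-0.0475, 0.02, 0.008) [432. 181.]
(-0.0475, -0.02, 0.008) [227. 181.]
(0.0475, 0.02, 0.008) [414. 562.]
(0.0475, -0.02, 0.008) [246. 562.]
(-0.043, 0.007, 0.008) [365. 204.]
(-0.043, 0.007, 0.036) [371. 257.]
(-0.043, -0.007, 0.036) [287. 256.]
(-0.017, 0.007, 0.036) [368. 391.]
```

```bash
cat >> h.py <<'E'
def wdep(c,u,v):
    o,d=ray(c,u,v,True); P=np.array(c['pose']); zc=P[:3,:3].T@d
    return o+d*c['depth'][int(round(v)),int(round(u))]/zc[2]
E
python3 - <<'E'
from h import *
c=load('w8'); o,R=st()
a=np.radians(19.5); A=np.array([[np.cos(a),np.sin(a),0],[-np.sin(a),np.cos(a),0],[0,0,1]])
for u,v in [(310,260),(314,270),(314,278),(314,284),(303,288),(303,295),(303,310),(325,288),(325,310),(314,290),(314,300),(314,320),(314,340),(314,360),(314,385),(314,395),(285,305)]:
    col=c['pixels'][v,u]; p=wdep(c,u,v); print(u,v,col,c['depth'][v,u].round(3),'tool',(R.T@(p-o['eef_pos'])*1e3).round(1),'car',(A@(p-[.5068,.3391,0])*1e3).round(1))
E
```

```text
310 260 [ 37  77 142] 0.182 tool [11.9 -0.8  4.1] car [-43.6  -0.9   7.5]
314 270 [ 27  57 105] 0.173 tool [10.3  1.2 -5.9] car [-41.9   1.1  17.4]
314 278 [ 27  58 104] 0.162 tool [ 10.5   1.2 -16.8] car [-42.1   1.   28.4]
314 284 [ 29  58 103] 0.157 tool [ 10.    1.2 -22.5] car [-41.6   1.   34.1]
303 288 [115 112 104] 0.145 tool [ 12.7  -3.2 -33.5] car [-44.3  -3.3  45. ]
303 295 [115 111 103] 0.138 tool [ 12.8  -3.  -40.7] car [-44.5  -3.1  52.3]
303 310 [114 111 103] 0.126 tool [ 12.9  -2.7 -53.7] car [-44.5  -2.8  65.3]
325 288 [115 111 103] 0.146 tool [ 12.6   5.5 -33.2] car [-44.2   5.4  44.8]
325 310 [114 111 103] 0.126 tool [ 12.7   4.9 -53.3] car [-44.3   4.8  64.9]
314 290 [28 28 27] 0.143 tool [ 12.7   1.1 -35.6] car [-44.4   1.   47.1]
314 300 [27 28 27] 0.134 tool [ 12.7   1.1 -45. ] car [-44.4   1.   56.6]
314 320 [27 27 25] 0.119 tool [ 12.8   1.1 -61.1] car [-44.5   1.   72.6]
314 340 [38 37 37] 0.117 tool [  7.    1.1 -64. ] car [-38.6   1.   75.6]
314 360 [39 38 36] 0.12 tool [ -0.9   1.1 -63.9] car [-30.7   1.   75.5]
314 385 [204 228 238] 0.201 tool [-63.    1.2   3. ] car [31.4  1.1  8.5]
314 395 [ 58 123 224] 0.204 tool [-71.3   1.2   3.9] car [39.6  1.1  7.6]
285 305 [32 31 31] 0.14 tool [  8.3  -9.9 -40.1] car [-40.  -10.1  51.6]
```

```bash
python3 - <<'E'
from h import *
for tag in ['w4','w8','w7']:
    c=load(tag); P=np.array(c['pose']); P8=np.array(load('w8')['pose'])
    o,R=st(); # tool frame in camera fixed: from w8
    T=np.eye(4);T[:3,:3]=R;T[:3,3]=o['eef_pos']; X=np.linalg.inv(P8)@T; Tw=P@X
    print(tag,Tw[:3,3].round(4))
    L=[]
    for v in range(225,345,3):
        for u in range(240,390,2):
            col=c['pixels'][v,u].astype(int); 
            if abs(col[0]-col[2])<25 and 60<col[1]<150 and c['depth'][v,u]>.05:
                p=Tw[:3,:3].T@(wdep(c,u,v)-Tw[:3,3])*1e3
                if abs(p[0])<25: L.append([v,u,*p])
    L=np.array(L); L=L[L[:,4]<-3]; s=L[L[:,4].argsort()[::-1]][:8]; print(len(L)); print(s.round(1))
E
```

```text
w4 [ 0.5932 -0.0618  0.0867]
248
[[ 2.73e+02  3.00e+02  7.90e+00 -5.40e+00 -3.30e+00]
 [ 2.70e+02  3.00e+02  9.90e+00 -5.40e+00 -4.70e+00]
 [ 2.55e+02  3.12e+02  1.74e+01  3.00e-01 -5.20e+00]
 [ 2.70e+02  3.28e+02  1.01e+01  7.70e+00 -5.50e+00]
 [ 2.55e+02  3.22e+02  1.75e+01  4.90e+00 -5.60e+00]
 [ 2.73e+02  3.28e+02  8.70e+00  7.70e+00 -5.70e+00]
 [ 2.67e+02  3.00e+02  1.18e+01 -5.30e+00 -5.90e+00]
 [ 2.55e+02  3.28e+02  1.76e+01  7.60e+00 -6.00e+00]]
w8 [0.477  0.3284 0.0116]
215
[[288.  320.   12.2   3.5 -32.4]
 [288.  306.   12.3  -2.  -32.5]
 [288.  326.   12.3   5.9 -32.5]
 [288.  322.   12.3   4.3 -32.6]
 [288.  330.   12.3   7.5 -32.6]
 [288.  298.   12.6  -5.2 -33.4]
 [288.  302.   12.7  -3.6 -33.4]
 [288.  318.   12.7   2.7 -33.5]]
w7 [0.4802 0.3315 0.0741]
221
[[303.  268.    3.1 -18.2 -27.2]
 [294.  360.    7.6  20.2 -28. ]
 [297.  360.    6.2  20.3 -28. ]
 [306.  268.    2.5 -18.  -28.9]
 [309.  268.    1.5 -18.  -29.7]
 [324.  268.   -5.6 -18.3 -29.7]
 [312.  268.    0.4 -18.  -30.2]
 [315.  268.   -0.8 -18.  -30.7]]
```

```bash
python3 - <<'E'
from h import *
s=snap('scene','s8'); W=cloud(s); o,R=st(); p=s['pixels'].astype(int)
a=np.radians(19.5); A=np.array([[np.cos(a),np.sin(a),0],[-np.sin(a),np.cos(a),0],[0,0,1]])
Q=(W-[.5068,.3391,0])@A.T*1e3
m=(abs(Q[...,0]+30)<25)&(abs(Q[...,1])<18)&(Q[...,2]>-5)&(Q[...,2]<110)
for zl in range(-5,105,8):
    k=m&(Q[...,2]>=zl)&(Q[...,2]<zl+8)
    if k.any(): print(zl,k.sum(),'rgb',np.median(p[k],0),'blue',((p[...,2]-p[...,0])[k]>30).mean().round(2),Q[k].min(0).round(0),Q[k].max(0).round(0))
v,u=np.where(m); print(u.min(),u.max(),v.min(),v.max())
x0,y0=int(u.mean())-60,int(v.mean())-45
cv2.imwrite('pics/s8c.png',cv2.resize(s['pixels'][y0:y0+90,x0:x0+120,::-1],(800,600),interpolation=cv2.INTER_CUBIC)); print(x0,y0)
E
```

```text
-5 7 rgb [72. 69. 57.] blue 0.0 [-54. -16.  -2.] [-51.  -4.   2.]
3 109 rgb [30. 41. 72.] blue 0.72 [-47. -18.   3.] [-5. 17. 11.]
11 30 rgb [24.5 34.  64. ] blue 0.67 [-40. -17.  11.] [-7. 12. 18.]
19 22 rgb [23.5 30.5 50.5] blue 0.59 [-37. -10.  20.] [-14.   3.  26.]
27 27 rgb [27. 37. 65.] blue 0.67 [-41. -10.  27.] [-12.   4.  35.]
35 25 rgb [30. 38. 69.] blue 0.52 [-30.  -9.  35.] [-13.   5.  43.]
43 24 rgb [36.  34.  29.5] blue 0.0 [-39. -13.  43.] [-18.  12.  50.]
51 29 rgb [29. 26. 25.] blue 0.0 [-37. -16.  51.] [-19.  11.  59.]
59 35 rgb [36. 34. 32.] blue 0.0 [-37. -14.  59.] [-17.  15.  67.]
67 24 rgb [39. 38. 35.] blue 0.0 [-27. -14.  67.] [-20.  10.  74.]
75 23 rgb [30. 29. 27.] blue 0.0 [-30. -15.  75.] [-18.  11.  83.]
83 50 rgb [30. 28. 26.] blue 0.0 [-41. -18.  83.] [-17.  18.  91.]
91 29 rgb [31. 29. 26.] blue 0.0 [-41. -18.  92.] [-18.  13.  99.]
99 31 rgb [31. 29. 25.] blue 0.0 [-37. -17.  99.] [-13.  16. 107.]
428 453 216 252
380 189
```

View pics/s8c.png

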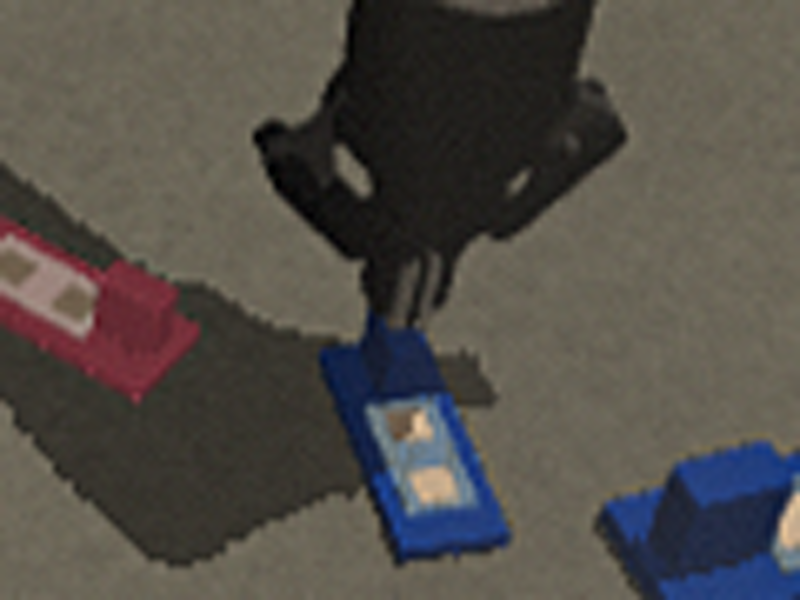

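The scene crop shows the closed fingertips (400,320) sitting just above the tab top (400,330). Both depth maps put the tips about 30 mm above the reported TCP. I open, descend about 27 mm more with force checks, then grip.

```bash
python3 -m jog '[[0,0,0,0],[0,0,0,0],[0,0,0,0],[-0.2,0,0.4,0],[-0.2,0,0.8,0],[-0.2,0,1.2,0],[-0.2,0,1.2,0],[-0.2,0,1.2,0]]' 0.1
python3 - <<'E'
from h import *
o,R=st(); a=np.radians(19.5); A=np.array([[np.cos(a),np.sin(a),0],[-np.sin(a),np.cos(a),0],[0,0,1]])
go([.4786,.3294,.014],109.5)
c=snap('wrist','w9')
for u0,u1 in((240,300),(320,390)):
  L=[]
  for v in range(255,330,2):
    for u in range(u0,u1,2):
        col=c['pixels'][v,u].astype(int)
        if abs(col[0]-col[2])<25 and c['depth'][v,u]>.05:
            p=A@(wdep(c,u,v)-[.5068,.3391,0])*1e3
            if p[2]>12 and p[2]<70 and abs(p[1])<30: L.append([v,u,*p])
  L=np.array(L); s=L[L[:,4].argsort()][:6]; print(len(L)); print(s.round(1))
E
```

```text
t: 9.93
eef_pos: [0.4786, 0.3289, -0.0009]
tool_rot: [-0.0, -0.17, 0.985, -0.0]
contact_force: [0.5, 0.4, 0.2]
gripper_width: 0.449
grasp_force: 0.0
tcp [ 0.4786  0.3289 -0.0009] inC [-166.2  332.8   -0.9] yaw_y 109.55 shift [-0.02  0.05 -1.49] spin 0.001 t 9.9333 F [0.48 0.36 0.24] w 0.44926728800567134 g 0.0
301
[[305.  268.  -32.7 -18.3  27.2]
 [311.  268.  -29.9 -18.5  27.3]
 [303.  268.  -33.6 -18.3  27.4]
 [307.  268.  -32.  -18.3  27.9]
 [317.  268.  -27.7 -18.4  28.5]
 [287.  266.  -41.4 -18.6  28.6]]
299
[[299.  360.  -35.1  20.1  26.4]
 [295.  360.  -37.1  20.   26.9]
 [305.  360.  -32.5  20.2  26.9]
 [297.  360.  -36.3  20.   27.1]
 [303.  360.  -33.7  20.1  27.5]
 [307.  360.  -32.1  20.1  28. ]]
```

```bash
python3 -m jog '[[0,0,0.4,0],[0,0,0.8,0],[0,0,1.2,0],[0,0,1.2,0],[0,0,1.2,0]]' && python3 -m jog '[[0,0,0,0],[0,0,0,0],[0,0,0,0],[0,0,0,0],[0,0,0,0],[0,0,0,0]]' 1 45
```

```text
t: 10.4
eef_pos: [0.4786, 0.329, -0.0128]
tool_rot: [-0.0, -0.17, 0.985, -0.0]
contact_force: [0.7, -0.5, -0.6]
gripper_width: 0.452
grasp_force: 0.0
t: 10.9
eef_pos: [0.4792, 0.3293, -0.0121]
tool_rot: [0.0, -0.17, 0.985, 0.0]
contact_force: [0.8, -0.2, 2.3]
gripper_width: 0.156
grasp_force: 44.5
```

```bash
python3 -m jog '[[0,0,-1,0],[0,0,-3,0],[0,0,-6,0],[0,0,-10,0],[0,0,-10,0],[0,0,-10,0]]'
python3 -c "
from h import *
go(c2w(-.112,0,.068),71.5)"
```

```text
t: 11.4
eef_pos: [0.4804, 0.3303, 0.0905]
tool_rot: [0.002, -0.17, 0.985, 0.001]
contact_force: [-0.6, 0.1, -1.4]
gripper_width: 0.15
grasp_force: 44.2
tcp [0.4804 0.3303 0.0905] inC [-164.9  334.8   90.5] yaw_y 109.55 shift [ 16.48 -29.63   2.11] spin 0.664 t 11.4 F [-0.63  0.07 -1.44] w 0.15019325949637644 g 44.19701814651489
```

```bash
python3 -m jog '[[15.6,-29.9,0,0.664],[15.6,-29.9,0,0.664],[15.6,-29.9,0,0.664],[15.6,-29.9,0,0.664],[15.6,-29.9,0,0.664],[15.6,-29.9,0,0.664],[15.6,-29.9,0,0.664],[15.6,-29.9,0,0.664],[15.6,-29.9,0,0.664],[15.6,-29.9,0,0.664],[15.6,-29.9,0,0.664],[15.6,-29.9,0,0.664],[15.6,-29.9,0,0.664],[15.6,-29.9,0,0.664],[15.6,-29.9,0,0.664]]'
python3 -c "
from h import *
c=snap('wrist','w10')
go(c2w(-.103,0,.039),71.5)"
```

```text
t: 12.65
eef_pos: [0.432, -0.0039, 0.0875]
tool_rot: [-0.0, 0.16, 0.987, -0.0]
contact_force: [0.2, 0.4, -1.4]
gripper_width: 0.155
grasp_force: 44.2
tcp [ 0.4321 -0.0041  0.0875] inC [-104.7    2.3   87.5] yaw_y 71.6 shift [-0.17 -0.23  4.85] spin 0.002 t 12.7 F [ 0.34 -0.28 -0.4 ] w 0.15784562974178803 g 44.24592196941376
```

```bash
cat >> h.py <<'E'
def carr(c,ztop):
    "edges of held carrier in counter frame (mm), rows of image"
    hsv=cv2.cvtColor(c['pixels'],cv2.COLOR_RGB2HSV); m=(hsv[...,0]>95)&(hsv[...,0]<125)&(hsv[...,1]>90)
    out=[]
    for v in range(240,330,3):
        u=np.where(m[v,230:400])[0]+230
        if len(u)<20: continue
        l,r=[w2c(atz(c,k,v,ztop,True))*1e3 for k in (u.min()-.5,u.max()+.5)]
        out.append([v,u.min(),u.max(),l[0],l[1],r[1],r[1]-l[1],(r[1]+l[1])/2])
    print(np.array(out).round(1))
E
python3 - <<'E'
from h import *
carr(load('w10'),.0875+.012+.008)
E
```

```text
[[ 264.   270.   357.  -123.1  -16.4   20.9   37.4    2.2]
 [ 267.   269.   359.  -121.7  -16.9   21.8   38.8    2.5]
 [ 270.   268.   359.  -120.4  -17.4   21.9   39.3    2.2]
 [ 273.   268.   359.  -119.   -17.5   22.    39.4    2.2]
 [ 276.   269.   359.  -117.6  -17.1   22.    39.1    2.5]
 [ 279.   269.   359.  -116.2  -17.1   22.1   39.2    2.5]
 [ 282.   269.   359.  -114.8  -17.2   22.1   39.3    2.5]
 [ 285.   269.   359.  -113.4  -17.2   22.2   39.4    2.5]
 [ 288.   269.   359.  -112.   -17.3   22.2   39.5    2.5]
 [ 291.   269.   358.  -110.6  -17.4   21.9   39.2    2.3]
 [ 294.   269.   358.  -109.2  -17.4   21.9   39.3    2.3]
 [ 297.   296.   331.  -107.9   -5.6   10.1   15.7    2.3]
 [ 300.   296.   331.  -106.4   -5.6   10.2   15.8    2.3]
 [ 303.   295.   331.  -105.    -6.1   10.2   16.3    2. ]
 [ 306.   295.   332.  -103.5   -6.1   10.6   16.8    2.3]
 [ 309.   295.   332.  -102.    -6.1   10.7   16.8    2.3]
 [ 312.   295.   332.  -100.5   -6.2   10.7   16.9    2.3]
 [ 315.   295.   332.   -99.    -6.2   10.7   16.9    2.3]
 [ 318.   295.   332.   -97.5   -6.2   10.8   17.     2.3]
 [ 321.   295.   332.   -96.    -6.2   10.8   17.1    2.3]
 [ 324.   295.   332.   -94.5   -6.3   10.8   17.1    2.3]
 [ 327.   296.   331.   -92.9   -5.9   10.4   16.3    2.3]]
```

```bash
python3 - <<'E'
from h import *
for t,rows in (('w1',range(175,225,8)),('w2',range(175,240,8)),('w5',range(150,205,8))):
    c=load(t); g=cv2.cvtColor(c['pixels'],cv2.COLOR_RGB2GRAY).astype(int); out=[]
    for v in rows:
        d=g[v]<115; u=np.where(d[255:375])[0]+255
        L=u[u<(c['cx'])]; Rr=u[u>c['cx']]
        l=w2c(atz(c,L.max()+.5,v,.056,True))*1e3; r=w2c(atz(c,Rr.min()-.5,v,.056,True))*1e3
        out.append([v,L.max(),Rr.min(),l[0],l[1],r[1],r[1]-l[1],(r[1]+l[1])/2])
    print(t);print(np.array(out).round(1))
E
```

```text
w1
[[ 1.75e+02  2.85e+02  3.41e+02  6.30e+00 -2.18e+01  2.16e+01  4.34e+01
  -1.00e-01]
 [ 1.83e+02  2.86e+02  3.41e+02  1.26e+01 -2.11e+01  2.16e+01  4.27e+01
   3.00e-01]
 [ 1.91e+02  2.86e+02  3.40e+02  1.91e+01 -2.11e+01  2.09e+01  4.21e+01
  -1.00e-01]
 [ 1.99e+02  2.86e+02  3.40e+02  2.55e+01 -2.12e+01  2.10e+01  4.22e+01
  -1.00e-01]
 [ 2.07e+02  2.86e+02  3.40e+02  3.20e+01 -2.13e+01  2.11e+01  4.24e+01
  -1.00e-01]
 [ 2.15e+02  2.86e+02  3.40e+02  3.85e+01 -2.14e+01  2.12e+01  4.26e+01
  -1.00e-01]
 [ 2.23e+02  3.09e+02  3.22e+02  4.51e+01 -2.90e+00  6.80e+00  9.70e+00
   2.00e+00]]
w2
[[ 1.75e+02  2.81e+02  3.49e+02  4.50e+00 -2.12e+01  2.12e+01  4.24e+01
  -0.00e+00]
 [ 1.83e+02  2.81e+02  3.49e+02  9.70e+00 -2.13e+01  2.12e+01  4.25e+01
  -0.00e+00]
 [ 1.91e+02  2.81e+02  3.48e+02  1.48e+01 -2.14e+01  2.07e+01  4.21e+01
  -4.00e-01]
 [ 1.99e+02  2.81e+02  3.48e+02  2.00e+01 -2.15e+01  2.08e+01  4.22e+01
  -3.00e-01]
 [ 2.07e+02  2.81e+02  3.48e+02  2.52e+01 -2.16e+01  2.09e+01  4.24e+01
  -3.00e-01]
 [ 2.15e+02  2.81e+02  3.48e+02  3.04e+01 -2.17e+01  2.10e+01  4.26e+01
  -3.00e-01]
 [ 2.23e+02  2.82e+02  3.48e+02  3.57e+01 -2.11e+01  2.11e+01  4.22e+01
  -0.00e+00]
 [ 2.31e+02  2.83e+02  3.48e+02  4.11e+01 -2.06e+01  2.12e+01  4.18e+01
   3.00e-01]
 [ 2.39e+02  3.10e+02  3.16e+02  4.65e+01 -3.00e+00  3.00e-01  3.30e+00
  -1.30e+00]]
w5
[[150.  286.  342.    4.  -21.6  20.9  42.5  -0.4]
 [158.  286.  342.   10.2 -21.7  20.9  42.6  -0.4]
 [166.  286.  342.   16.5 -21.7  21.   42.7  -0.4]
 [174.  286.  342.   22.8 -21.8  21.   42.8  -0.4]
 [182.  286.  342.   29.1 -21.9  21.1  43.   -0.4]
 [190.  287.  342.   35.4 -21.2  21.2  42.4  -0. ]
 [198.  286.  342.   41.8 -22.1  21.3  43.3  -0.4]]
```

```bash
python3 -m jog '[[-0.1,-0.25,2.4,0],[-0.1,-0.25,4,0],[-0.1,-0.25,4.7,0],[-0.1,-0.25,4.7,0],[-0.1,-0.25,4.7,0],[-0.1,-0.25,4.7,0]]'
python3 -c "
from h import *
go(c2w(-.103,0,.039),71.5); c=snap('wrist','w11'); carr(c,.060)" | grep -v -e '3[0-9][0-9]\.  *29'
```

```text
t: 13.2
eef_pos: [0.4328, -0.0074, 0.0413]
tool_rot: [0.001, 0.161, 0.987, 0.0]
contact_force: [0.2, -0.5, -0.9]
gripper_width: 0.152
grasp_force: 44.3
tcp [ 0.4328 -0.0074  0.0413] inC [-103.    -0.6   41.3] yaw_y 71.51 shift [0.   0.06 0.23] spin 0.0 t 13.2 F [ 0.21 -0.53 -0.87] w 0.15189165352020387 g 44.258118867874146
[[ 264.   270.   357.  -120.9  -19.7   18.    37.7   -0.9]
 [ 267.   269.   359.  -119.6  -20.2   18.9   39.1   -0.7]
 [ 270.   268.   359.  -118.2  -20.7   18.9   39.6   -0.9]
 [ 273.   268.   359.  -116.8  -20.8   19.    39.7   -0.9]
 [ 276.   269.   359.  -115.4  -20.4   19.    39.4   -0.7]
 [ 279.   269.   359.  -114.   -20.4   19.1   39.5   -0.7]
 [ 282.   269.   359.  -112.6  -20.5   19.2   39.6   -0.7]
 [ 285.   269.   359.  -111.2  -20.5   19.2   39.8   -0.7]
 [ 288.   269.   359.  -109.8  -20.6   19.3   39.9   -0.7]
 [ 291.   269.   358.  -108.4  -20.7   18.9   39.6   -0.9]
 [ 294.   269.   358.  -106.9  -20.7   18.9   39.7   -0.9]
 [ 297.   296.   331.  -105.6   -8.8    7.    15.9   -0.9]
```

```bash
python3 -m jog '[[0,0.06,0.1,0],[0,0.06,0.2,0],[0,0.06,0.25,0],[0,0.06,0.25,0],[0,0.06,0.25,0]]'
python3 -c "
from h import *
go(c2w(-.0075,-.0002,.039),71.5)"
```

```text
t: 13.67
eef_pos: [0.4323, -0.0069, 0.0382]
tool_rot: [0.0, 0.161, 0.987, 0.0]
contact_force: [0.3, 0.1, -1.7]
gripper_width: 0.157
grasp_force: 44.3
tcp [ 0.4323 -0.0069  0.0382] inC [-103.5   -0.3   38.2] yaw_y 71.5 shift [-9.6   0.01 -0.08] spin 0.0 t 13.6667 F [ 0.34  0.11 -1.66] w 0.1565170137864403 g 44.257718324661255
```

```bash
python3 -m jog '[[-0.6,0,0,0],[-1.2,0,0,0],[-1.8,0,0,0],[-2.4,0,0,0],[-3,0,0,0],[-3.6,0,0,0],[-4,0,0,0],[-4,0,0,0],[-4,0,0,0]]'
python3 -c "
from h import *
go(c2w(-.0075,-.0002,.039),71.5)"
```

```text
t: 14.42
eef_pos: [0.4703, -0.0198, 0.038]
tool_rot: [-0.0, 0.161, 0.987, -0.0]
contact_force: [-0.3, 1.1, -1.2]
gripper_width: 0.152
grasp_force: 44.3
tcp [ 0.4703 -0.0198  0.038 ] inC [-63.5  -0.4  38. ] yaw_y 71.49 shift [-5.6   0.02 -0.1 ] spin -0.0 t 14.4167 F [-0.26  1.14 -1.22] w 0.15181373496286513 g 44.31347966194153
```

```bash
python3 -m jog '[[-0.5,0,0,0],[-1,0,0,0],[-1.5,0,0,0],[-2,0,0,0],[-2.5,0,0,0],[-3,0,0,0],[-3.5,0,0,0],[-4,0,0,0],[-4.5,0,0,0],[-4.5,0,0,0],[-4.5,0,0,0]]'
python3 -c "
from h import *
go(c2w(-.0075,-.0002,.039),71.5);c=snap('wrist','w12'); carr(c,.058)" | head -9
```

```text
t: 15.33
eef_pos: [0.5131, -0.034, 0.038]
tool_rot: [-0.0, 0.161, 0.987, -0.0]
contact_force: [-0.1, -0.2, -0.7]
gripper_width: 0.152
grasp_force: 44.3
tcp [ 0.5131 -0.034   0.038 ] inC [-18.3  -0.4  38. ] yaw_y 71.49 shift [-1.08  0.02 -0.1 ] spin -0.0 t 15.3333 F [-0.1  -0.16 -0.69] w 0.15159201112231366 g 44.26922678947449
[[264.  270.  357.  -36.7 -19.3  18.   37.4  -0.6]
 [267.  269.  359.  -35.3 -19.8  19.   38.8  -0.4]
 [270.  268.  360.  -34.  -20.3  19.4  39.7  -0.4]
 [273.  268.  359.  -32.6 -20.4  19.1  39.4  -0.6]
 [276.  269.  359.  -31.2 -20.   19.1  39.1  -0.4]
 [279.  269.  359.  -29.8 -20.   19.2  39.2  -0.4]
 [282.  269.  359.  -28.5 -20.1  19.2  39.3  -0.4]
 [285.  269.  358.  -27.  -20.2  18.8  39.   -0.7]
```

```bash
python3 -m jog '[[-0.2,0,0,0],[-0.4,0,0,0],[-0.6,0,0,0],[-0.75,0,0,0],[-0.8,0,0,0],[-0.8,0,0,0]]' | grep -e eef -e contact; python3 -m jog '[[-0.03,0,0,0],[-0.06,0,0,0],[-0.1,0,0,0],[-0.1,0,0,0],[-0.1,0,0,0]]'| grep -e eef -e contact
```

```text
eef_pos: [0.5207, -0.0365, 0.0381]
contact_force: [-0.7, 0.6, -1.6]
eef_pos: [0.5215, -0.0368, 0.0381]
contact_force: [0.6, 0.0, -0.6]
```

```bash
python3 -m jog '[[-0.02,0,0,0],[-0.04,0,0,0],[-0.06,0,0,0],[-0.06,0,0,0]]'| grep -e eef -e contact
```

```text
eef_pos: [0.5217, -0.0369, 0.038]
contact_force: [-0.6, 0.1, -0.7]
```

```bash
for i in 1 2; do python3 -m jog '[[-0.02,0,0,0],[-0.04,0,0,0],[-0.04,0,0,0]]'| grep -e eef -e contact; done
```

```text
eef_pos: [0.5217, -0.0369, 0.0379]
contact_force: [-3.8, 0.4, 0.7]
eef_pos: [0.5217, -0.0369, 0.0379]
contact_force: [-5.1, 1.1, 1.6]
```

```bash
python3 -m jog '[[-0.01,0,0,0],[-0.01,0,0,0],[-0.01,0,0,0],[-0.01,0,0,0]]'| grep -e eef -e contact; python3 -c "
from h import *
go(c2w(0,0,.1),71.5);c=snap('wrist','w13'); carr(c,.058)" | head -8
```

```text
eef_pos: [0.5216, -0.0369, 0.0379]
contact_force: [-5.5, 1.7, 2.8]
tcp [ 0.5216 -0.0369  0.0379] inC [-9.3 -0.4 37.9] yaw_y 71.51 shift [-0.92  0.04 -6.21] spin 0.0 t 17.4667 F [-5.55  1.7   2.75] w 0.15553239256613538 g 44.74296569824219
[[264.  270.  357.  -27.6 -19.3  18.   37.4  -0.7]
 [267.  269.  359.  -26.3 -19.8  18.9  38.7  -0.4]
 [270.  268.  359.  -24.9 -20.3  19.   39.3  -0.7]
 [273.  268.  359.  -23.6 -20.3  19.   39.4  -0.7]
 [276.  268.  359.  -22.2 -20.4  19.1  39.5  -0.7]
 [279.  269.  359.  -20.8 -20.   19.2  39.2  -0.4]
 [282.  269.  359.  -19.4 -20.1  19.2  39.3  -0.4]
```

The carrier is seated: it pushes on the stop at about 5.5 N, its rear edge reads near x=−26 mm (−25 expected), and it is centred. Next I release it and go up.

```bash
python3 -m jog '[[0.04,0,0,0],[0.04,0,0,0],[0.04,0,0,0],[0.04,0,0,0],[0.04,0,-2,0],[0.04,0,-5,0],[0.04,0,-8,0],[0.04,0,-12,0],[0.04,0,-12,0],[0.04,0,-12,0]]' 0.2
python3 -m jog '[[-3,0,0,0],[-6,0,0,0],[-6,0,0,0],[-6,0,0,0],[-6,0,0,0],[-6,0,0,0]]' 1 
python3 - <<'E'
from h import *
c=snap('wrist','w14'); r=redc(c); print(r)
go(c2w(.0635,0,.12),71.5)
a=load('w5'); ra=redc(a)
print(w2c(tri([(a,*ra[0][1]),(c,*r[0][1])]))*1e3)
hsv=cv2.cvtColor(c['pixels'],cv2.COLOR_RGB2HSV); m=(hsv[...,0]>95)&(hsv[...,0]<125)&(hsv[...,1]>90)
for v in range(40,300,10):
    u=np.where(m[v,200:420])[0]+200
    if len(u)>15:
        l,q=[w2c(atz(c,k,v,.058,True))*1e3 for k in (u.min()-.5,u.max()+.5)]; print(v,l.round(1)[:2],q.round(1)[:2])
E
```

```text
t: 18.35
eef_pos: [0.5247, -0.0372, 0.1605]
tool_rot: [0.003, 0.161, 0.987, 0.001]
contact_force: [0.3, -0.4, -0.0]
gripper_width: 0.4
grasp_force: 0.0
t: 18.85
eef_pos: [0.578, -0.0559, 0.1571]
tool_rot: [-0.001, 0.161, 0.987, -0.0]
contact_force: [-0.3, -0.7, -1.2]
gripper_width: 0.001
grasp_force: 0.0
[([296, 261, 39, 28, 928], [314.9, 273.2])]
tcp [ 0.5782 -0.0558  0.1574] inC [ 50.3  -0.3 157.4] yaw_y 71.52 shift [-1.33  0.04  3.74] spin 0.0 t 18.9 F [ 0.71 -0.57 -0.23] w -0.0011508781947658058 g 0.0
[66.68192312  0.13652705 93.30050055]
140 [-20.6 -20.1] [-20.6  19.1]
150 [-13.4 -20.1] [-13.4  19.2]
160 [ -6.2 -20.2] [-6.2 19.3]
170 [  1.1 -20.3] [ 1.1 18.6]
180 [  8.3 -20.4] [ 8.3 19.4]
190 [ 15.7 -20.4] [15.7 19.5]
200 [ 23.  -20.5] [23.  18.9]
210 [ 30.5 -20.7] [30.5 19. ]
220 [ 38.  -20.8] [38.  19.1]
230 [ 45.6 -20.9] [45.6 19.2]
240 [ 53.3 -21.1] [53.3 19.3]
250 [ 61.1 -20.5] [61.1 18.7]
```

```bash
cat >> h.py <<'E'
def knob(c):
    (s,ce)=redc(c)[0]; hsv=cv2.cvtColor(c['pixels'],cv2.COLOR_RGB2HSV)
    L=[]
    for v in range(s[1],s[1]+s[3]):
        for u in range(s[0],s[0]+s[2]):
            h=hsv[v,u]
            if (h[0]<5 or h[0]>175) and h[1]>170 and c['depth'][v,u]>0: L.append(w2c(wdep(c,u,v))*1e3)
    L=np.array(L); A=np.c_[2*L[:,[0,2]],np.ones(len(L))]
    k=abs(L[:,1]-np.median(L[:,1]))<9; q=np.linalg.lstsq(A[k],(L[k][:,[0,2]]**2).sum(1),rcond=None)[0]
    from scipy.optimize import least_squares
    e=least_squares(lambda p:np.hypot(L[k][:,0]-p[0],L[k][:,2]-p[1])-9,[q[0],q[1]],loss='soft_l1').x
    cz,cx=e[1],e[0]; print('knob',e.round(2),'top pctl',np.percentile(L[:,2],98).round(1),'theta',(np.arctan2(cz-68,95-cx)-np.arctan2(18,45)).round(3),'r',np.hypot(cz-68,95-cx).round(1))
E
python3 -c "
from h import *
for t in ['w1','w2','w3','w4','w5','w14']: knob(load(t))"
```

```text
knob [48.93 87.03] top pctl 97.0 theta 0.011 r 49.9
knob [48.91 87.04] top pctl 97.0 theta 0.011 r 49.9
knob [ 42.95 101.93] top pctl 96.9 theta 0.197 r 62.1
knob [ 63.26 105.7 ] top pctl 115.5 theta 0.491 r 49.3
knob [ 63.09 105.72] top pctl 115.6 theta 0.488 r 49.4
knob [ 63.23 105.75] top pctl 115.4 theta 0.491 r 49.3
```

```bash
python3 -m jog '[[-1.3,0.04,2,0],[-1.3,0.04,5,0],[-1.3,0.04,6.4,0],[-1.3,0.04,6.7,0],[-1.3,0.04,6.7,0],[-1.3,0.04,6.7,0]]' | grep -e eef -e cont
for i in 1 2; do python3 -m jog '[[0,0,0.1,0],[0,0,0.2,0],[0,0,0.2,0]]'| grep -e eef -e cont; done
```

```text
eef_pos: [0.5921, -0.0598, 0.0919]
contact_force: [0.0, 0.5, 0.7]
eef_pos: [0.5923, -0.0598, 0.0898]
contact_force: [0.1, -0.8, 0.4]
eef_pos: [0.5924, -0.0598, 0.0885]
contact_force: [-3.0, 1.6, 9.9]
```

```bash
python3 -m jog '[[0.09,0,0.08,0],[0.18,0,0.17,0],[0.27,0,0.25,0],[0.35,0,0.34,0],[0.43,0,0.43,0],[0.51,0,0.51,0],[0.6,0,0.6,0],[0.68,0,0.7,0],[0.75,0,0.8,0],[0.82,0,0.9,0],[0.9,0,1,0],[0.96,0,1.08,0],[0.96,0,1.08,0]]' | grep -e eef -e cont
python3 -c "
from h import *
knob(snap('wrist','w15'));print(redc(load('w15')))"
```

```text
eef_pos: [0.5802, -0.0558, 0.0772]
contact_force: [-10.7, 2.6, 16.7]
knob [53.16 94.88] top pctl 101.4 theta 0.191 r 49.7
[([286, 283, 56, 14, 342], [313.8, 288.4])]
```

```bash
python3 -m jog '[[0.1,0,0,0],[0.2,0,0,0],[0.25,0,0.05,0],[0.3,0,0.1,0],[0.35,0,0.15,0],[0.4,0,0.2,0],[0.45,0,0.25,0],[0.45,0,0.25,0]]' | grep -e eef -e cont
python3 -c "
from h import *
knob(snap('wrist','w15'));print(redc(load('w15')))"
```

```text
eef_pos: [0.5782, -0.0552, 0.0748]
contact_force: [-4.5, 1.2, 9.7]
knob [51.65 92.18] top pctl 98.4 theta 0.128 r 49.6
[([287, 284, 11, 13, 123], [291.7, 290.0]), ([331, 284, 11, 13, 122], [335.8, 290.2])]
```

```bash
for i in 1 2 3 4; do python3 -m jog '[[0.04,0,0.04,0],[0.08,0,0.08,0],[0.08,0,0.08,0]]' | grep -e eef -e cont;  done; python3 -c "
from h import *
c=snap('wrist','w16');print(redc(c));knob(c)"
```

```text
eef_pos: [0.5776, -0.0549, 0.074]
contact_force: [-4.1, 1.2, 10.1]
eef_pos: [0.5771, -0.0548, 0.0732]
contact_force: [-3.4, 0.5, 8.2]
eef_pos: [0.5766, -0.0546, 0.0725]
contact_force: [-4.1, 0.5, 8.6]
eef_pos: [0.5762, -0.0545, 0.0719]
contact_force: [-2.6, 0.2, 9.2]
[([287, 286, 10, 11, 103], [291.5, 291.0]), ([331, 286, 11, 11, 104], [335.7, 291.0])]
knob [50.09 89.38] top pctl 95.1 theta 0.064 r 49.7
```

```bash
for i in 1 2; do python3 -m jog '[[0.02,0,0.03,0],[0.03,0,0.06,0],[0.03,0,0.06,0]]' | grep -e eef -e cont;  done; python3 -m jog '[[0,0,-0.5,0],[0,0,-2,0],[0,0,-5,0],[0,0,-8,0],[0,0,-8,0],[0,0,-8,0]]' | grep -e eef -e cont; python3 -c "
from h import *
c=snap('wrist','w17');print(redc(c));knob(c)
go(c2w(.0635,0,.12),71.5)"
```

```text
eef_pos: [0.5759, -0.0544, 0.0714]
contact_force: [-3.3, 1.5, 10.5]
eef_pos: [0.5756, -0.0543, 0.0709]
contact_force: [-4.1, 1.4, 12.6]
eef_pos: [0.5764, -0.0543, 0.1514]
contact_force: [-0.2, 1.0, -0.4]
[([295, 238, 37, 27, 960], [313.0, 251.0])]
knob [49.32 87.88] top pctl 97.8 theta 0.03 r 49.8
tcp [ 0.5751 -0.0541  0.1499] inC [ 46.9   0.3 149.9] yaw_y 71.51 shift [-1.66 -0.03  2.99] spin 0.0 t 23.85 F [ 0.46 -0.05 -0.14] w 0.0006079329178553114 g 0.0
```

The clip angle reads about 0.03–0.04, and the push force rose by roughly 4 N after foot contact. I do a last check that the carrier has not shifted, then hand in.

```bash
python3 - <<'E'
from h import *
def rear(c):
    hsv=cv2.cvtColor(c['pixels'],cv2.COLOR_RGB2HSV); m=(hsv[...,0]>95)&(hsv[...,0]<125)&(hsv[...,1]>90)
    for u in (290,300,325,335):
        v=np.where(m[60:240,u])[0]+60; print((w2c(atz(c,u,v.min()-.5,.058,True))*1e3).round(1)[:2],end=' ')
    print()
rear(load('w14')); rear(load('w17')); rear(load('w5')) if 0 else None
print(bot.get_obs()['t'])
E
```

```text
[-26.  -17.6] [-26.7 -10.4] [-25.9   7.4] [-26.   14.5] 
[-26.6 -16. ] [-26.6  -9. ] [-26.6   8.4] [-26.6  15.3] 
23.85
```

```bash
python3 -c "
from station import bot
print(bot.hand_in())"
```

```text
the job is handed in; nothing more can be done
None
```

I handed the job in at about 24 s: the carrier went onto the stop at about 5.5 N, the clip ended at about 0.03–0.04 rad (roughly 4 N on the foot, estimated from the push force), and the fingertips turned out to sit about 30 mm short of the reported TCP, which cost one missed grasp.

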